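# Tip the blank plate out of the dry-bath heater

### The arm

A 6-joint arm with a two-finger parallel gripper is mounted at the origin on the work surface. World frame = base frame: x ahead of the robot, y to its left, z up, the work surface at z = 0. Lengths are in m, angles in rad, forces in N, time in s.
With the tool pointing down it reaches from about 0.35 to 0.925 m from the base axis. Payload 6.4 kg.
Tool frame: the origin (TCP) lies midway between the tips of the shut fingers; the grasp point (between the pads) lies r.grip_point_offset behind it (r.grip_point_offset is the distance from the TCP to the grasp point, in m); y points along the fingers, x is the direction in which the jaws open and shut, and the axes are right-handed (so a half turn about y gives the same grasp; the last joint's range is limited). The gripper opens to 94 mm and grips with 3 to 60 N. Pads are 16 mm wide; open, the fingers measure 119 mm over their backs; the gripper's body (75 mm by 177 mm) begins 78 mm behind the grasp point.
Start: joints at [-1.356, 0.245, 1.558, -0, 1.339, -0.174], TCP at [0.246, -0.601, 0.205] pointing down, gripper open.
Joint ranges: [-3.13, 3.13], [-1.02, 2.26], [0.13, 2.54], [-0.95, 4.09], [0.21, 2.88], [-2.74, 2.74]. Speed limits (rad/s): [2.57, 2.57, 3.14, 3.14, 3.14, 3.14].

### API

Orientations are given as a rotation vector (axis times angle).
In Python, from bench import r gives the robot as it stands. The module is installed in compiled form; this text tells all that it offers.
- The arm moves only by the tool apply_moves, never from a script. Its arguments are lists of equal length, an entry for each row: "fingers": the opening, from -1 (shut) to 1 (fully open), so that 0 is half open; "translation": the shift along the tool's x, y, z in m, a list of three; "rot": the turn, a rotation vector about the tool's x, y, z in rad, a list of three. A call has 1 to 12 rows; each row is the pose to reach, as a shift and turn from the pose commanded when the call began, along the tool's axes at that moment; what a row does not reach only later rows make up. A row lasts 1/10 s, in which the tool goes at most 50 mm and 8.59 degrees, less where a joint would pass 70% of its speed; a pose out of reach is approached as far as the arm can. A call with a gripper value outside its range is refused whole. The fingers move at their own pace and stop on an object; "squeeze" is the grip in N (left out, the last holds). Time passes only in rows, so rows that repeat a pose let the fingers close. It gives the time, the measured TCP pose, the force and the opening at its end, in the units of the state.
- r.read_state(): the state, without advancing time (a new reading comes with each control period).
- r.get_image(name): name is "scene" or "top" or "wrist"; returns a dict with "frame" (384x512x3 uint8, red, green, blue), "intrinsics" (3x3 intrinsics, pixels), "dist_coeffs" ([k1, k2, p1, p2, k3] as OpenCV has them; the pictures are not rectified), "world_to_cam" (4x4, takes a point from world to camera coordinates). Camera axes: x right, y down, z forward; pixel columns grow to the right and rows downward; lengths in m; the calibration is good to about 2 mm. A picture is of the moment at which its call begins. There is no depth.
- r.close_job(): hands the job in, once; it reports no verdict.
The state is a dict: "time_s": time; "joint_positions": joint angles; "dq": joint speeds; "joint_efforts": joint torques, N m; "eef_pos": TCP position; "ee_rot": TCP orientation; "wrist_force": force on the tool from outside, world axes, zero at the start; "moment": the same for the moment, N m; "grip_width": opening from 0.0 (shut) to 1.0 (fully open).
Only numpy, scipy, OpenCV 4.12 (cv2) and the standard library are available. Lean on these libraries where they do the work, as an engineer would, in place of code of your own. Each camera call takes 0.05 s, during which the arm holds its last target. There are 200 camera calls.

### The job

The plain blank plate (the one without holes) has to come out of the dry-bath heater, where it lies flush in its pocket. Press down its end beside the thumb notch until the plate tips up and stays leaning in the pocket, then grip its raised end, lift it out and lay it gently flat in the steel tray. Leave the plate with the holes alone in its own pocket.

Things in the scene. Friction and masses are not known exactly. Their poses are not given: they have to be found in the camera images.
- blank: Plain solid aluminium plate, no holes, 90 (x) x 46 (y) x 14 (z) mm, 0.15 kg, loose. Origin at its centre; x points to its notch end, z up. Lies flush with the heater's top. Notch end pressed down to the stop (30 degrees), it stays tipped when released: the -x end then stands 20 mm over the top; 18 mm from that end its sides are clear from 1 to 14 mm above the rim, to grip across the width.
- drilled: Aluminium plate of the same 90 x 46 x 14 mm with six round 13 mm holes in its top, in the heater's other pocket. Origin at its centre, axes as for the plain plate. It must stay where it is.
- heater: Fixed white heater, 62 mm high, x from -95 (panel) to +75 mm (notches), y +-80. Origin on the bench, z up. Two pockets 99 x 51 mm at x 0, y +-32.5; either may hold the plain plate. Floor at z 48; beyond a step at x +3 a hidden well, floor z 26, where the plate tips. Thumb notches 34 wide, 8 deep in the +x rim. Press mid-width at x +34: a 22 mm wide fingertip ends 8 to 10 mm below the top.
- tray: Fixed shallow steel tray, 200 (x) x 150 (y) mm, rim 20 mm high, walls and floor 3 mm thick. Origin on the bench under its centre, z up. A small capped vial (24 mm across, 40 mm tall) stands in its +x, +y corner, at about x 80, y 55 mm; the plate has ample room at the centre or a little towards -y.

How it is judged:
On the way, in this order (a step that is already met when the one before it is completed fails the run):
1. the plain plate stays tipped up more than 20 degrees in its pocket with the fingers off it (angle between blank's own z axis and vertical above 0.35 rad and z of blank in the frame of heater below 0.07 m and contact force between the fingers and blank below 0.3 N), for 0.2 s.
2. the plain plate is lifted clear of the heater (z of blank in the frame of heater above 0.09 m), for 0.1 s.
At the end, for the whole second after the job is handed in: The plain plate lies flat (within 7 degrees) and at rest on the tray's floor: its centre within 70 mm (x) and 65 mm (y) of the tray's centre and less than 18 mm above the bench. The plate with holes lies flat (within 7 degrees) in its pocket, within 12 mm of where it was (x of blank in the frame of tray between -0.07 and 0.07 m and y of blank in the frame of tray between -0.065 and 0.065 m and z of blank in the frame of tray below 0.018 m and angle between the z axis of blank and the z axis of tray, either way round below 0.12 rad and linear speed of blank below 0.02 m/s and distance of drilled from where it was at the start of the episode below 0.012 m and angle between drilled's own z axis and vertical below 0.12 rad); the robot touches nothing.
It fails at once if the plate with holes is tipped more than 12 degrees or moved more than 15 mm (angle between drilled's own z axis and vertical above 0.21 rad or distance of drilled from where it was at the start of the episode above 0.015 m).
It fails at once if the plain plate is dropped: it falls faster than 0.8 m/s (a fall of more than about 30 mm) within 60 mm of the bench over the tray (x of blank in the frame of tray between -0.07 and 0.07 m and y of blank in the frame of tray between -0.065 and 0.065 m and z of blank in the frame of tray below 0.06 m and linear speed of blank above 0.8 m/s).
It also fails if it takes over 42 s, if anything falls off the work surface, if the arm or the gripper's body presses on something with over 40 N, if the wrist force passes 120 N, or if a joint passes its speed limit or range.

## Working session

There is one attempt and no reset: what is moved stays moved. The work goes in short steps, Python scripts to look and compute and a tool call to move; the robot and the scene stay as the last step left them, time stands still between calls to the robot, and variables do not carry over. Pictures are saved under pics/ and viewed, about 8 in all and at most 12, crops included, and the job is handed in when it is done.

Besides the shell and the picture viewer there is one more tool, called after "Request:" as name(argument=value, ...) on one line, values as JSON. apply_moves: Moves the arm, as the interface text tells. Its arguments: {"type":"object","properties":{"fingers":{"type":"array","items":{"type":"number"}},"translation":{"type":"array","items":{"type":"array","items":{"type":"number"}}},"rot":{"type":"array","items":{"type":"array","items":{"type":"number"}}},"squeeze":{"type":"number"}},"required":["fingers","translation","rot"]}

```bash
mkdir -p pics; python3 - <<'E'
from bench import r
import cv2,numpy as np
s=r.read_state();print(s, r.grip_point_offset)
ims=[]
for n in("scene","top"):
    d=r.get_image(n);np.savez(f"{n}0.npz",**d);ims.append(d["frame"]);print(n,d["intrinsics"].tolist(),d["dist_coeffs"],np.round(d["world_to_cam"],4).tolist())
    cv2.imwrite(f"pics/{n}0.png",d["frame"][:,:,::-1])
E
```

```text
{'time_s': 0.0, 'joint_positions': array([-1.35610526e+00,  2.45826030e-01,  1.55899280e+00, -1.97338277e-05,
        1.33866724e+00, -1.74086102e-01]), 'dq': array([ 0.00016033, -0.00017025,  0.00053655, -0.00050258,  0.0016393 ,
        0.00040407]), 'joint_efforts': array([-2.03862810e-04, -4.15835702e+01, -3.14603126e+01,  6.86009112e-02,
        3.32002121e-02, -1.26629316e-04]), 'eef_pos': array([ 0.24626843, -0.60090439,  0.20434911]), 'ee_rot': array([-1.36708112,  0.91918597, -0.91691383]), 'wrist_force': array([-0.41109036,  0.61910867,  0.16794037]), 'moment': array([-0.05065927, -0.01487321,  0.03712184]), 'grip_width': 1.0037902649524275} 0.0188
scene [[353.98257850161576, 0.0, 250.9840961035114], [0.0, 353.98257850161576, 188.6248753918122], [0.0, 0.0, 1.0]] [-0.06411444  0.          0.          0.          0.        ] [[0.1612, 0.9869, 0.0091, -0.0351], [0.7564, -0.1176, -0.6435, -0.378], [-0.634, 0.1106, -0.7654, 1.1255], [0.0, 0.0, 0.0, 1.0]]
top [[436.92719976810343, 0.0, 255.65905872486678], [0.0, 436.92719976810343, 191.53426293756718], [0.0, 0.0, 1.0]] [-0.0780921  0.         0.         0.         0.       ] [[-0.0002, -1.0, -0.0045, -0.041], [-0.9968, 0.0006, -0.08, 0.5701], [0.08, 0.0045, -0.9968, 0.745], [0.0, 0.0, 0.0, 1.0]]
```

View pics/top0.png

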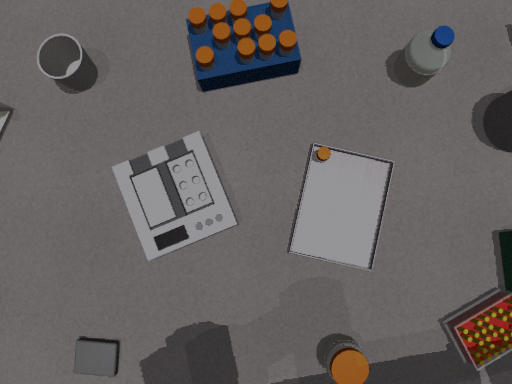

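View pics/scene0.png

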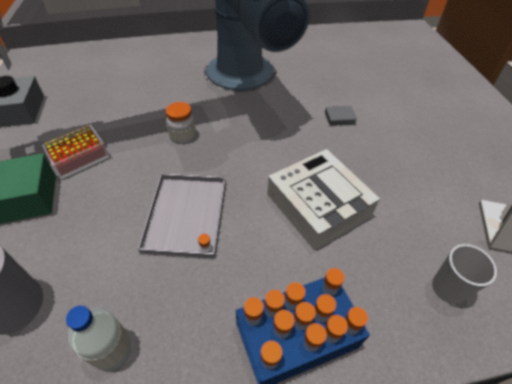

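The top view shows the heater at about (175,195). Its notches point to the upper left, the blank is in the left pocket near (153,195), and the drilled plate is at (190,182). The tray is at about (340,207), with the vial at (323,154). I'll measure these next.

```bash
cat > h.py <<'E'
import numpy as np,cv2
from scipy.spatial.transform import Rotation as R
def ray(d,uv,z):
    K,D,T=d["intrinsics"],d["dist_coeffs"],d["world_to_cam"]
    p=cv2.undistortPoints(np.float64(uv).reshape(-1,1,2),K,D)[:,0]
    v=np.c_[p,np.ones(len(p))]@T[:3,:3]; c=-T[:3,:3].T@T[:3,3]
    return c+v*((z-c[2])/v[:,2])[:,None]
def proj(d,P):
    T=d["world_to_cam"]
    return cv2.projectPoints(np.float64(P).reshape(-1,1,3),cv2.Rodrigues(T[:3,:3])[0],T[:3,3],d["intrinsics"],d["dist_coeffs"])[0][:,0]
E
python3 - <<'E'
from h import *
d=dict(np.load("top0.npz")); f=d["frame"]
g=cv2.cvtColor(f,cv2.COLOR_RGB2GRAY)
cv2.imwrite("pics/crop0.png",cv2.resize(f[120:270,100:250,::-1],None,fx=4,fy=4,interpolation=cv2.INTER_CUBIC))
for th in(130,150,170):
    m=cv2.threshold(g,th,255,0)[1]
    cs,_=cv2.findContours(m,cv2.RETR_EXTERNAL,cv2.CHAIN_APPROX_NONE)
    for c in cs:
        if cv2.contourArea(c)>400:
            x,y,w,h=cv2.boundingRect(c)
            if 90<x<400 and 100<y<290:
                z=.062 if x<250 else .02
                W=ray(d,c[:,0],z)[:,:2]
                (cx,cy),wh,a=cv2.minAreaRect((W*1000).astype(np.float32))
                print(th,(x,y,w,h),cv2.contourArea(c),np.round([cx,cy,*wh,a],1))
E
```

```text
130 (132, 168, 43, 59) 1312.5 [558.3 130.8  89.   44.2  22.4]
130 (168, 153, 44, 59) 1335.5 [583.2  70.3  89.2  45.   22.8]
130 (290, 150, 99, 118) 7887.5 [ 542.7 -189.   138.9  193.    77. ]
130 (112, 131, 125, 130) 4338.5 [561.5  96.6 170.5 159.5  22.5]
```

View pics/crop0.png

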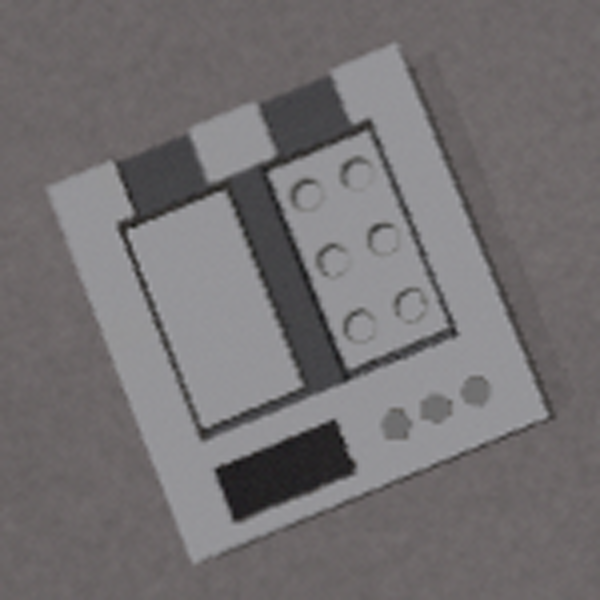

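The crop shows the blank in the left pocket, with corners at roughly (125,225), (235,190), (302,385) and (205,430) in crop pixels. The dark notches are at the +x edge, and the drilled plate is on the right. The fitted sizes match the given dimensions to within 2 mm.

```bash
cat >> h.py <<'E'
A=np.deg2rad(22.5)
HX=np.array([np.cos(A),np.sin(A),0]);HY=np.array([-np.sin(A),np.cos(A),0])
B0=np.array([.5583,.1306,0])   # pocket centre
def down(sign,xdir):
    x=sign*np.array(xdir);y=np.array([0,0,-1.]);return np.c_[x,y,np.cross(x,y)]
def rel(s,p,Rt):
    R0=R.from_rotvec(s["ee_rot"]).as_matrix()
    return np.round(R0.T@(np.array(p)-s["eef_pos"]),4),np.round(R.from_matrix(R0.T@Rt).as_rotvec(),4)
E
python3 - <<'E'
from h import *
from bench import r
s=r.read_state();print(np.round(R.from_rotvec(s["ee_rot"]).as_matrix(),3))
P=B0+.035*HX
print(P)
for sg in(1,-1):print(sg,rel(s,[P[0],P[1],.11],down(sg,HY)))
E
```

```text
[[ 0.379 -0.     0.925]
 [-0.925  0.002  0.379]
 [-0.002 -1.     0.   ]]
[0.59063578 0.14399392 0.        ]
1 (array([-0.5586,  0.0956,  0.601 ]), array([ 2.6000e-03,  3.1378e+00, -5.0000e-04]))
-1 (array([-0.5586,  0.0956,  0.601 ]), array([-0.0003, -0.0038, -0.0017]))
```

Request:
apply_moves(fingers=[-1,-1,-1,-1,-1,-1,-1,-1,-1,-1,-1,-1], translation=[[-0.559,0,0.601],[-0.559,0,0.601],[-0.559,0,0.601],[-0.559,0,0.601],[-0.559,0,0.601],[-0.559,0,0.601],[-0.559,0,0.601],[-0.559,0,0.601],[-0.559,0,0.601],[-0.559,0,0.601],[-0.559,0,0.601],[-0.559,0,0.601]], rot=[[0,0,0],[0,0,0],[0,0,0],[0,0,0],[0,0,0],[0,0,0],[0,0,0],[0,0,0],[0,0,0],[0,0,0],[0,0,0],[0,0,0]])

```text
time_s: 1.3
eef_pos: [0.4983, -0.0547, 0.2053]
ee_rot: [-1.369, 0.918, -0.918]
wrist_force: [0.2, -0.2, -0.1]
grip_width: 0.023
```

```bash
python3 - <<'E'
from h import *
from bench import r
s=r.read_state();P=B0+.035*HX
print(s["joint_positions"],rel(s,[P[0],P[1],.085],down(-1,HY)))
E
```

```text
[-3.35794229e-01 -1.09866773e-01  1.93172080e+00 -9.95501912e-05
  1.31976039e+00  8.46158582e-01] (array([-0.1488,  0.1203,  0.1608]), array([ 0.0001, -0.0038,  0.0001]))
```

Request:
apply_moves(fingers=[-1,-1,-1,-1,-1,-1,-1,-1,-1,-1], translation=[[-0.149,0,0.161],[-0.149,0,0.161],[-0.149,0,0.161],[-0.149,0,0.161],[-0.149,0,0.161],[-0.149,0.12,0.161],[-0.149,0.12,0.161],[-0.149,0.12,0.161],[-0.149,0.12,0.161],[-0.149,0.12,0.161]], rot=[[0,0,0],[0,0,0],[0,0,0],[0,0,0],[0,0,0],[0,0,0],[0,0,0],[0,0,0],[0,0,0],[0,0,0]])

```text
time_s: 2.3
eef_pos: [0.5908, 0.1421, 0.0859]
ee_rot: [-1.368, 0.918, -0.918]
wrist_force: [-0.4, -0.6, -0.2]
grip_width: 0.007
```

```bash
python3 - <<'E'
from h import *
from bench import r
s=r.read_state();P=B0+.035*HX
print(s["joint_positions"],rel(s,[P[0],P[1],.055],down(-1,HY)))
d=r.get_image("wrist");cv2.imwrite("pics/w1.png",d["frame"][:,:,::-1])
print(proj(d,[[P[0],P[1],.062],[*(B0+.045*HX)[:2],.062]]))
E
```

```text
[ 4.96390674e-02  2.80546796e-01  1.74837776e+00 -6.33551130e-06
  1.11245665e+00  1.23164456e+00] (array([-0.0018,  0.0309,  0.0005]), array([-0.0002, -0.0039,  0.0001]))
[[251.84451598 212.72172636]
 [251.7717208  199.94660423]]
```

View pics/w1.png

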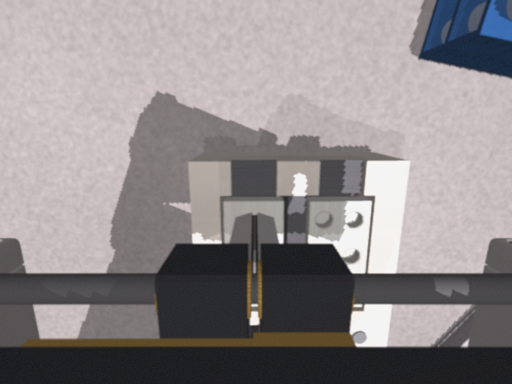

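The wrist view shows the shut fingertips at about (253,215), centred on the blank between columns 222 and 285. The notch is ahead at row 180. I'll press now.

Request:
apply_moves(fingers=[-1,-1,-1,-1,-1,-1,-1,-1], translation=[[-0.001,0.012,0],[-0.001,0.018,0],[-0.001,0.022,0],[-0.001,0.025,0],[-0.001,0.028,0],[-0.001,0.031,0],[-0.001,0.032,0],[-0.001,0.032,0]], rot=[[0,0,0],[0,0,0],[0,0,0],[0,0,0],[0,0,0],[0,0,0],[0,0,0],[0,0,0]])

```text
time_s: 3.15
eef_pos: [0.59, 0.143, 0.0532]
ee_rot: [-1.369, 0.919, -0.918]
wrist_force: [0.3, 0.1, 0.5]
grip_width: 0.006
```

Request:
apply_moves(fingers=[-1,-1,-1,-1], translation=[[0,0.001,0],[0,0.002,0],[0,0.002,0],[0,0.002,0]], rot=[[0,0,0],[0,0,0],[0,0,0],[0,0,0]])

```text
time_s: 3.55
eef_pos: [0.5902, 0.143, 0.0515]
ee_rot: [-1.368, 0.918, -0.918]
wrist_force: [0.4, -0.2, -0.4]
grip_width: 0.0
```

Request:
apply_moves(fingers=[-1,-1,-1,-1], translation=[[0,0.001,0],[0,0.002,0],[0,0.002,0],[0,0.002,0]], rot=[[0,0,0],[0,0,0],[0,0,0],[0,0,0]])

```text
time_s: 3.95
eef_pos: [0.5907, 0.1431, 0.0501]
ee_rot: [-1.368, 0.917, -0.919]
wrist_force: [-0.8, 0.2, 4.2]
grip_width: 0.003
```

```bash
python3 - <<'E'
from h import *
from bench import r
for n in("scene","top"):
    d=r.get_image(n);u=proj(d,[[*B0[:2],.062]])[0].astype(int)
    f=d["frame"][u[1]-60:u[1]+60,u[0]-65:u[0]+65,::-1]
    globals()[n]=cv2.resize(f,None,fx=3,fy=3,interpolation=cv2.INTER_CUBIC)
cv2.imwrite("pics/c2.png",np.hstack([scene,top]))
E
```

```text
(no output)
```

View pics/c2.png

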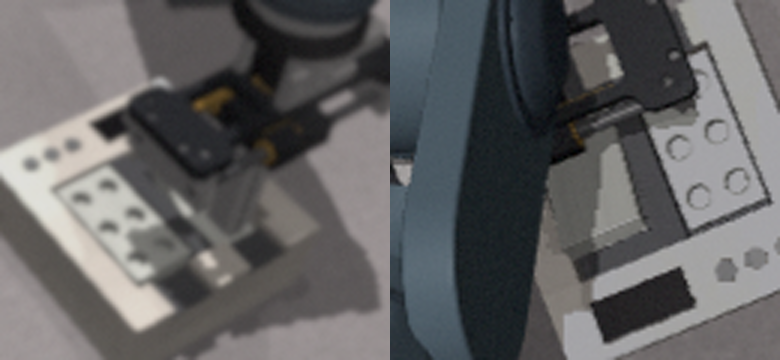

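The blank is tipped: its raised end shows at the right panel near (600,210), and 4 N at the stop matches the expected depth. The drilled plate hasn't moved. I'll withdraw and open the fingers well above.

Request:
apply_moves(fingers=[-1,-1,-1,-1,1,1,1,1,1,1,1], translation=[[0,-0.003,0],[0,-0.015,0],[0,-0.05,0],[0,-0.09,0],[0,-0.09,0],[0,-0.09,0],[0,-0.09,0],[0,-0.09,-0.15],[0,-0.09,-0.15],[0,-0.09,-0.15],[0,-0.09,-0.15]], rot=[[0,0,0],[0,0,0],[0,0,0],[0,0,0],[0,0,0],[0,0,0],[0,0,0],[0,0,0],[0,0,0],[0,0,0],[0,0,0]])

```text
time_s: 5.15
eef_pos: [0.4433, 0.0856, 0.1348]
ee_rot: [-1.374, 0.927, -0.913]
wrist_force: [0.2, 0.1, 0.1]
grip_width: 0.568
```

```bash
python3 - <<'E'
from h import *
from bench import r
s=r.read_state();print(s["eef_pos"],s["grip_width"])
P=B0-.017*HX
print(rel(s,[P[0],P[1],.0638],down(-1,HY)))
out=[]
for n in("wrist","scene"):
    d=r.get_image(n);np.savez(n+"3.npz",**d)
    # predicted raised end corners
    pts=[B0+x*HX+y*HY+[0,0,z] for x,z in((-.0279,.082),(-.0349,.0699)) for y in(-.023,.023)]
    uv=proj(d,pts);print(n,np.round(uv).tolist())
    u=uv.mean(0).astype(int);im=d["frame"][:,:,::-1]
    if n=="scene":im=cv2.resize(im[u[1]-48:u[1]+48,u[0]-64:u[0]+64],None,fx=4,fy=4,interpolation=cv2.INTER_CUBIC);print(u-[64,48])
    cv2.imwrite(f"pics/{n}3.png",im)
E
```

```text
[0.44332027 0.08564839 0.13477328] 0.5680962114407883
(array([0.0022, 0.07  , 0.1071]), array([ 0.0093, -0.0051, -0.0041]))
wrist [[287.0, 83.0], [227.0, 83.0], [285.0, 94.0], [229.0, 94.0]]
scene [[324.0, 173.0], [340.0, 164.0], [321.0, 174.0], [337.0, 166.0]]
[266 121]
```

View pics/wrist3.png

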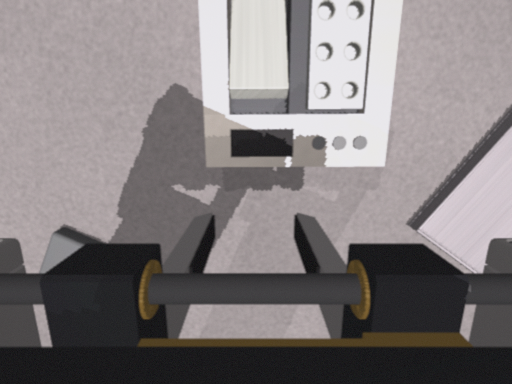

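View pics/scene3.png

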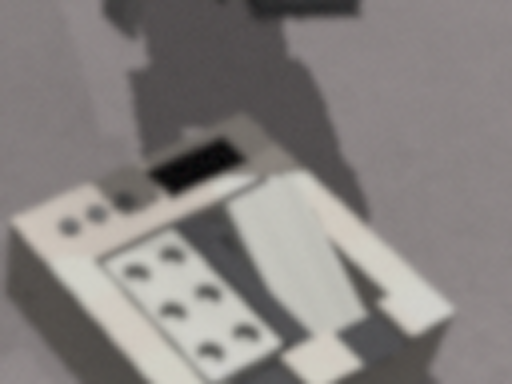

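The wrist view shows the raised end standing with its top edge near row 89, columns 229–288, within a few pixels of the prediction. The scene view agrees within 1–2 px at (323,172). The blank stays tipped, and the fingers are off it. Next I'll approach and descend around the end.

Request:
apply_moves(fingers=[1,1,1,1,1,1,1,1,1,1], translation=[[0.002,0,0.106],[0.002,0,0.106],[0.002,0,0.106],[0.002,0,0.106],[0.002,0,0.106],[0.002,0.04,0.106],[0.002,0.04,0.106],[0.002,0.06,0.106],[0.002,0.06,0.106],[0.002,0.06,0.106]], rot=[[0,0,0],[0,0,0],[0,0,0],[0,0,0],[0,0,0],[0,0,0],[0,0,0],[0,0,0],[0,0,0],[0,0,0]])

```text
time_s: 6.25
eef_pos: [0.5501, 0.1244, 0.0805]
ee_rot: [-1.368, 0.918, -0.919]
wrist_force: [0.4, -1.1, -1.0]
grip_width: 1.004
```

```bash
python3 - <<'E'
from h import *
from bench import r
s=r.read_state();P=B0-.018*HX
print(s["grip_width"],s["eef_pos"],rel(s,[P[0],P[1],.0642],down(-1,HY)))
E
```

```text
1.003884834355719 [0.55008137 0.12435581 0.08052451] (array([-0.0026,  0.0163, -0.008 ]), array([-0.0003, -0.0041,  0.0001]))
```

Request:
apply_moves(fingers=[1,1,1,1,1,1], translation=[[-0.001,0,-0.008],[-0.001,0,-0.008],[-0.001,0.01,-0.008],[-0.001,0.016,-0.008],[-0.001,0.016,-0.008],[-0.001,0.016,-0.008]], rot=[[0,0,0],[0,0,0],[0,0,0],[0,0,0],[0,0,0],[0,0,0]])

```text
time_s: 6.85
eef_pos: [0.5422, 0.1224, 0.063]
ee_rot: [-1.369, 0.919, -0.918]
wrist_force: [-0.4, 0.6, -0.4]
grip_width: 0.996
```

Request:
apply_moves(fingers=[-1,-1,-1,-1,-1,-1,-1,-1,-1,-1], translation=[[0,0,0],[0,0,0],[0,0,0],[0,0,0],[0,0,0],[0,0,0],[0,0,0],[0,0,0],[0,0,0],[0,0,0]], rot=[[0,0,0],[0,0,0],[0,0,0],[0,0,0],[0,0,0],[0,0,0],[0,0,0],[0,0,0],[0,0,0],[0,0,0]], squeeze=45)

```text
time_s: 7.85
eef_pos: [0.5425, 0.1224, 0.0634]
ee_rot: [-1.368, 0.918, -0.918]
wrist_force: [-0.3, 0.3, -0.7]
grip_width: 0.486
```

```bash
python3 - <<'E'
from h import *
from bench import r
s=r.read_state();P=B0-.018*HX
print(s["grip_width"]*94,s["wrist_force"],s["eef_pos"],rel(s,[P[0],P[1],.0642],down(-1,HY)))
E
```

```text
45.6548562818523 [-0.34838112  0.32978447 -0.65908472] [0.54245356 0.1223539  0.06344992] (array([-0.0016, -0.0008, -0.0002]), array([-0.   , -0.004,  0.   ]))
```

The gripper is holding 45.7 mm, which is the plate's width. Lifting now.

Request:
apply_moves(fingers=[-1,-1,-1,-1,-1,-1,-1,-1,-1], translation=[[0,-0.01,0],[0,-0.02,0],[0,-0.035,0],[0,-0.055,0],[0,-0.08,0],[0,-0.11,0],[0,-0.13,0],[0,-0.14,0],[0,-0.14,0]], rot=[[0,0,0],[0,0,0],[0,0,0],[0,0,0],[0,0,0],[0,0,0],[0,0,0],[0,0,0],[0,0,0]])

```text
time_s: 8.75
eef_pos: [0.5434, 0.1224, 0.2058]
ee_rot: [-1.366, 0.915, -0.921]
wrist_force: [-0.2, -1.3, -2.1]
grip_width: 0.482
```

```bash
python3 - <<'E'
from h import *
from bench import r
s=r.read_state();print(s["grip_width"]*94,s["wrist_force"],s["eef_pos"])
for n in("scene","wrist"):
    d=r.get_image(n);np.savez(n+"4.npz",**d)
    im=d["frame"][:,:,::-1]
    u=proj(d,[s["eef_pos"]])[0].astype(int);print(n,u)
    if n=="scene":a=cv2.resize(im[u[1]-60:u[1]+68,u[0]-60:u[0]+60],(360,384),interpolation=cv2.INTER_CUBIC)
    else:b=cv2.resize(im,(432,324));b=cv2.copyMakeBorder(b,0,60,0,0,0)
cv2.imwrite("pics/c4.png",np.hstack([a,b]))
# target: tray centre, level plate
t=np.deg2rad(-13);X=np.array([np.cos(t),np.sin(t),0]);Y=np.array([-np.sin(t),np.cos(t),0])
print("yaw rot",np.rad2deg(t-A))
E
```

```text
45.34020806803438 [-0.2249645  -1.28668085 -2.10669602] [0.54344027 0.12243472 0.20580077]
scene [347 125]
wrist [254 224]
yaw rot -35.5
```

View pics/c4.png

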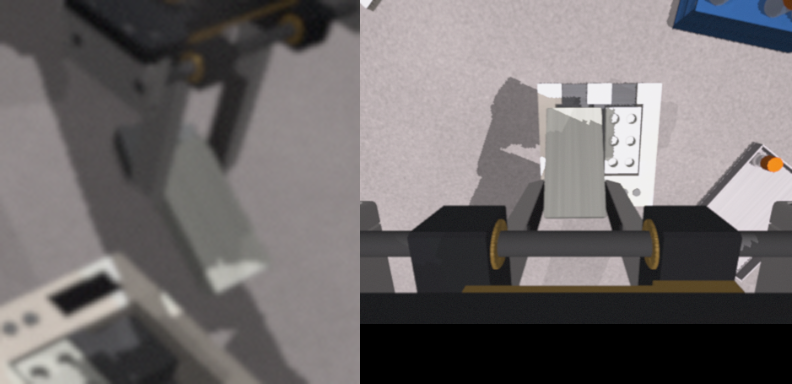

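The plate is held with its far end down, clear of the heater, and the drilled plate is in place. I'll crop the wrist view to get the corners and solve for the plate's pose in the hand.

```bash
python3 - <<'E'
from h import *
d=dict(np.load("wrist4.npz"))
cv2.imwrite("pics/c5.png",cv2.resize(d["frame"][110:270,200:310,::-1],None,fx=3.7,fy=3.7,interpolation=cv2.INTER_CUBIC))
E
```

```text
(no output)
```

View pics/c5.png

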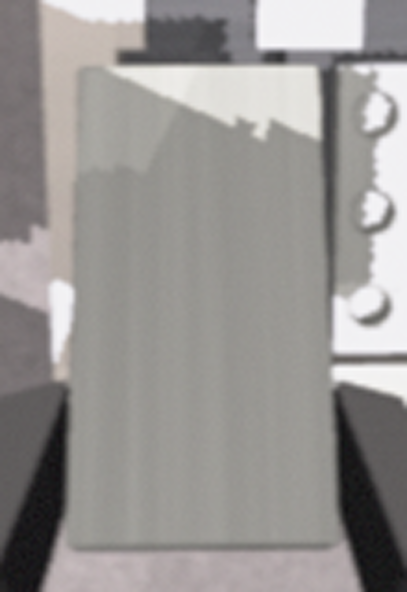

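```bash
cat > plan.py <<'E'
from h import *
from bench import r
d=dict(np.load("wrist4.npz"))
uv=np.array([[80,67],[321,66],[337,545],[66,545]])/3.7+[200,110]-[.35,.35]
L=np.array([[.045,.023,.007],[.045,-.023,.007],[-.045,-.023,.007],[-.045,.023,.007]])
ok,rv,tv=cv2.solvePnP(L,uv,d["intrinsics"],d["dist_coeffs"])
M=np.eye(4);M[:3,:3]=cv2.Rodrigues(rv)[0];M[:3,3]=tv[:,0]
W=np.linalg.inv(d["world_to_cam"])@M
# tool pose when the picture was taken
T=np.eye(4);T[:3,:3]=R.from_rotvec([-1.3665,.9155,-.9205]).as_matrix();T[:3,3]=[.5434,.1224,.2058]
G=np.linalg.inv(T)@W  # plate in tool
t=np.deg2rad(-13);X=np.array([np.cos(t),np.sin(t),0]);Y=np.array([-np.sin(t),np.cos(t),0])
def target(z):
    Q=np.eye(4);Q[:3,:3]=np.c_[X,Y,[0,0,1]];Q[:3,3]=np.array([.5427,-.189,z])-.008*Y
    return Q@np.linalg.inv(G)
def plate(s):
    T=np.eye(4);T[:3,:3]=R.from_rotvec(s["ee_rot"]).as_matrix();T[:3,3]=s["eef_pos"];return T@G
if __name__=="__main__":
    e=proj({**d,"world_to_cam":np.linalg.inv(np.linalg.inv(d["world_to_cam"]))},(W@np.c_[L,np.ones(4)].T).T[:,:3])-uv
    print("reproj",np.round(e,1).tolist())
    s=r.read_state()
    p=plate(s);print("plate",p[:3,3],"x tilt deg",np.rad2deg(np.arcsin(p[2,0])),"y tilt",np.rad2deg(np.arcsin(p[2,1])))
    print("G",np.round(G,3).tolist())
    for z in(.12,.04,.0115):
        q=target(z);c=q[:3,:3]@np.array([[x,0,zz] for x in(-.0125,.0125) for zz in(-.008,.008)]).T
        print(z,"tcp",np.round(q[:3,3],4),"lowest tip",np.round(q[2,3]+c[2].min(),4),rel(s,q[:3,3],q[:3,:3]))
E
python3 plan.py
```

```text
reproj [[0.4, -0.1], [-0.3, -0.1], [0.0, -0.0], [-0.0, 0.1]]
plate [0.5598432 0.1303307 0.1895343] x tilt deg -29.488696276602155 y tilt -0.017646485048579946
G [[-0.003, -1.0, -0.003, -0.001], [0.491, 0.001, -0.871, 0.013], [0.871, -0.004, 0.491, 0.02], [0.0, 0.0, 0.0, 1.0]]
0.12 tcp [ 0.5178 -0.1919  0.1219] lowest tip 0.1179 (array([ 0.2817,  0.081 , -0.1414]), array([ 0.499 ,  0.606 , -0.1564]))
0.04 tcp [ 0.5178 -0.1919  0.0419] lowest tip 0.0379 (array([ 0.2818,  0.161 , -0.1413]), array([ 0.499 ,  0.606 , -0.1564]))
0.0115 tcp [ 0.5178 -0.1919  0.0134] lowest tip 0.0094 (array([ 0.2818,  0.1895, -0.1412]), array([ 0.499 ,  0.606 , -0.1564]))
```

The PnP fit gives a pitch of −29.5°, with reprojection error under 0.5 px. Now I'll move over the tray and level the plate.

Request:
apply_moves(fingers=[-1,-1,-1,-1,-1,-1,-1,-1,-1,-1,-1,-1], translation=[[0.04,0,-0.02],[0.08,0,-0.04],[0.12,0,-0.06],[0.16,0,-0.08],[0.2,0.02,-0.1],[0.24,0.04,-0.12],[0.282,0.06,-0.141],[0.282,0.081,-0.141],[0.282,0.081,-0.141],[0.282,0.081,-0.141],[0.282,0.081,-0.141],[0.282,0.081,-0.141]], rot=[[0.062,0.076,-0.02],[0.125,0.151,-0.039],[0.187,0.227,-0.059],[0.25,0.303,-0.078],[0.312,0.379,-0.098],[0.374,0.454,-0.117],[0.437,0.53,-0.137],[0.499,0.606,-0.156],[0.499,0.606,-0.156],[0.499,0.606,-0.156],[0.499,0.606,-0.156],[0.499,0.606,-0.156]])

```text
time_s: 10.05
eef_pos: [0.5203, -0.1919, 0.1243]
ee_rot: [-0.743, 0.938, -1.609]
wrist_force: [0.0, 0.2, -1.1]
grip_width: 0.483
```

```bash
python3 - <<'E'
from plan import *
s=r.read_state();p=plate(s);print(s["joint_positions"],s["grip_width"]*94,s["wrist_force"])
print(p[:3,3],np.rad2deg(np.arcsin(p[2,:2])))
for z in(.04,.02,.0115):
    q=target(z);print(z,rel(s,q[:3,3],q[:3,:3]))
d=r.get_image("scene");u=proj(d,[p[:3,3]])[0].astype(int)
cv2.imwrite("pics/c6.png",cv2.resize(d["frame"][u[1]-70:u[1]+80,u[0]-90:u[0]+90,::-1],None,fx=4,fy=4,interpolation=cv2.INTER_CUBIC))
E
```

```text
[-0.66897446 -0.17538676  2.22140897  0.35751457  0.65284339  0.89361761] 45.43999344831706 [ 0.04912004  0.15771978 -1.11707311]
[ 0.5433992  -0.19669214  0.12248755] [ 0.18387151 -0.04050618]
0.04 (array([ 0.0008,  0.0705, -0.0428]), array([-0.0032,  0.0025, -0.0006]))
0.02 (array([ 0.0008,  0.0879, -0.0527]), array([-0.0032,  0.0025, -0.0006]))
0.0115 (array([ 0.0008,  0.0952, -0.0569]), array([-0.0032,  0.0025, -0.0006]))
```

View pics/c6.png

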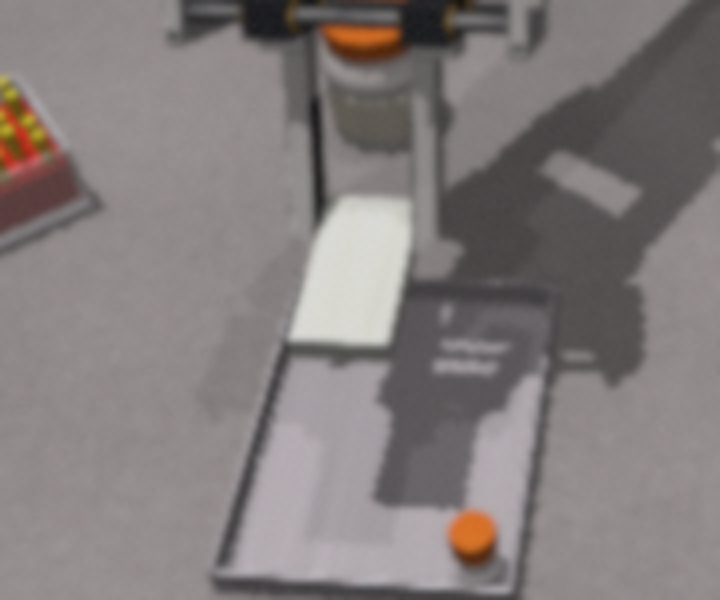

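The plate is level and over the tray's +z side. The jar with the orange cap is behind the gripper, so I'll check its clearance before descending.

```bash
python3 - <<'E'
from h import *
P={}
for n,u0 in(("top",(349,366)),("scene",(179,111))):
    d=dict(np.load(n+"0.npz"));f=cv2.cvtColor(d["frame"],cv2.COLOR_RGB2HSV)
    m=cv2.inRange(f,(5,150,80),(20,255,255));N,l,st,c=cv2.connectedComponentsWithStats(m)
    i=1+np.argmin(np.linalg.norm(c[1:]-u0,axis=1));print(n,c[i],st[i])
    P[n]=np.array([ray(d,[c[i]],z)[0] for z in np.arange(.03,.16,.005)])
e=np.linalg.norm(P["top"]-P["scene"],axis=1);i=e.argmin();print(e[i],P["top"][i],P["scene"][i])
E
```

```text
top [349.71348837 367.5627907 ] [ 331  350   38   34 1075]
scene [178.03888889 110.81111111] [166 102  25  19 360]
0.002093463173092622 [ 0.28135736 -0.19293624  0.075     ] [ 0.279312   -0.19338242  0.075     ]
```

The jar is at x 0.28 with its top at about 0.085 m, more than 0.1 m clear of the gripper. Descending.

Request:
apply_moves(fingers=[-1,-1,-1,-1,-1,-1,-1,-1], translation=[[0,0.02,-0.012],[0,0.045,-0.027],[0,0.065,-0.039],[0,0.078,-0.047],[0,0.084,-0.05],[0,0.084,-0.05],[0,0.084,-0.05],[0,0.084,-0.05]], rot=[[0,0,0],[0,0,0],[0,0,0],[0,0,0],[0,0,0],[0,0,0],[0,0,0],[0,0,0]])

```text
time_s: 10.9
eef_pos: [0.5178, -0.1918, 0.0262]
ee_rot: [-0.742, 0.939, -1.611]
wrist_force: [-0.3, -0.2, -1.2]
grip_width: 0.491
```

```bash
python3 - <<'E'
from plan import *
s=r.read_state();p=plate(s);print(s["grip_width"]*94,s["wrist_force"])
print(p[:3,3],np.rad2deg(np.arcsin(p[2,:2])))
q=target(.0108);print(rel(s,q[:3,3],q[:3,:3]))
E
```

```text
46.12453058467551 [-0.3289115  -0.15872148 -1.24463154]
[ 0.54095253 -0.19663974  0.02443309] [ 0.19883462 -0.02515542]
(array([ 0.0002,  0.0118, -0.0067]), array([-0.0035,  0.0005,  0.0002]))
```

Request:
apply_moves(fingers=[-1,-1,-1,-1,-1,-1], translation=[[0,0.004,-0.0023],[0,0.008,-0.0046],[0,0.01,-0.0057],[0,0.011,-0.0063],[0,0.012,-0.0069],[0,0.012,-0.0069]], rot=[[0,0,0],[0,0,0],[0,0,0],[0,0,0],[0,0,0],[0,0,0]])

```text
time_s: 11.5
eef_pos: [0.5166, -0.1911, 0.0107]
ee_rot: [-0.742, 0.942, -1.609]
wrist_force: [0.2, 0.8, -1.6]
grip_width: 0.482
```

```bash
python3 - <<'E'
from plan import *
s=r.read_state();p=plate(s);print(s["grip_width"]*94,s["wrist_force"],s["eef_pos"])
print(p[:3,3],np.rad2deg(np.arcsin(p[2,:2])))
d=r.get_image("scene");u=proj(d,[p[:3,3]])[0].astype(int)
cv2.imwrite("pics/c7.png",cv2.resize(d["frame"][u[1]-40:u[1]+50,u[0]-60:u[0]+60,::-1],None,fx=6,fy=6,interpolation=cv2.INTER_CUBIC))
print(r.read_state()["eef_pos"],r.read_state()["wrist_force"])
E
```

```text
45.34867359512501 [ 0.24131178  0.81119932 -1.61847942] [ 0.51662445 -0.19105535  0.01066486]
[ 0.53975298 -0.19591651  0.00882001] [0.04378    0.04790611]
[ 0.51671983 -0.19115157  0.01083604] [ 1.05793616 -0.27370914 -1.97857683]
```

View pics/c7.png

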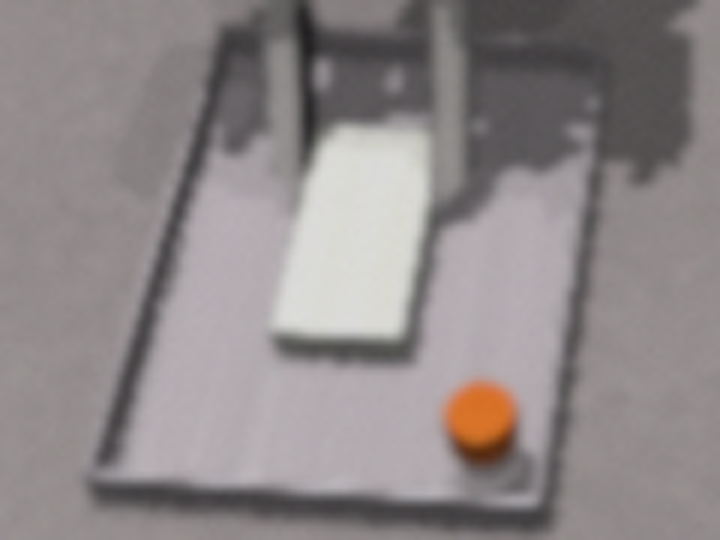

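The plate hangs level just over the tray floor, well inside the walls and clear of the vial at (480,415). I'll ease down until there's contact.

Request:
apply_moves(fingers=[-1,-1,-1], translation=[[0,0.0006,-0.0004],[0,0.0012,-0.0007],[0,0.0012,-0.0007]], rot=[[0,0,0],[0,0,0],[0,0,0]])

```text
time_s: 11.85
eef_pos: [0.5167, -0.1911, 0.0095]
ee_rot: [-0.742, 0.942, -1.61]
wrist_force: [-0.1, -0.2, -1.0]
grip_width: 0.485
```

Request:
apply_moves(fingers=[-1,-1,-1], translation=[[0,0.0006,-0.0004],[0,0.0012,-0.0007],[0,0.0012,-0.0007]], rot=[[0,0,0],[0,0,0],[0,0,0]])

```text
time_s: 12.15
eef_pos: [0.5166, -0.1911, 0.008]
ee_rot: [-0.742, 0.942, -1.61]
wrist_force: [-0.0, -0.5, -1.5]
grip_width: 0.485
```

The fingertips are within 1 mm or so of the floor, so I'll release here, opening partway, then back out along the tool axis.

Request:
apply_moves(fingers=[-0.02,0.1,0.3,0.4,0.4,0.4,0.4,0.4], translation=[[0,0,0],[0,0,0],[0,0,0],[0,0,0],[0,0,0],[0,0,0],[0,0,0],[0,0,0]], rot=[[0,0,0],[0,0,0],[0,0,0],[0,0,0],[0,0,0],[0,0,0],[0,0,0],[0,0,0]])

```text
time_s: 12.95
eef_pos: [0.5167, -0.1911, 0.0081]
ee_rot: [-0.742, 0.942, -1.61]
wrist_force: [-0.6, -0.1, 1.6]
grip_width: 0.702
```

Request:
apply_moves(fingers=[0.4,0.4,0.4,0.4,0.4,0.4,0.4], translation=[[0,-0.005,0.003],[0,-0.02,0.012],[0,-0.05,0.03],[0,-0.09,0.052],[0,-0.13,0.075],[0,-0.15,0.087],[0,-0.15,0.087]], rot=[[0,0,0],[0,0,0],[0,0,0],[0,0,0],[0,0,0],[0,0,0],[0,0,0]])

```text
time_s: 13.65
eef_pos: [0.5206, -0.1938, 0.1873]
ee_rot: [-0.74, 0.932, -1.615]
wrist_force: [0.3, 0.7, 0.1]
grip_width: 0.701
```

```bash
python3 - <<'E'
from plan import *
s=r.read_state();print(s["eef_pos"],s["wrist_force"],s["grip_width"])
t=r.get_image("top");np.savez("top9.npz",**t)
d=r.get_image("scene");np.savez("scene9.npz",**d)
u=proj(d,[[.56,-.05,.03]])[0].astype(int)
cv2.imwrite("pics/c9.png",cv2.resize(d["frame"][130:280,120:390,::-1],None,fx=2.9,fy=2.9,interpolation=cv2.INTER_CUBIC))
g=cv2.cvtColor(d["frame"],cv2.COLOR_RGB2GRAY)
h=proj(d,[[*(B0-.065*HY)[:2],.062]])[0].astype(int)
a=np.load("scene0.npz")["frame"]
print("drilled patch diff",np.abs(d["frame"][h[1]-10:h[1]+10,h[0]-10:h[0]+10].astype(int)-a[h[1]-10:h[1]+10,h[0]-10:h[0]+10]).mean())
E
```

```text
[ 0.52056122 -0.19383388  0.1873437 ] [0.3381707  0.71742546 0.12904601] 0.7005964713445644
drilled patch diff 7.974166666666667
```

View pics/c9.png

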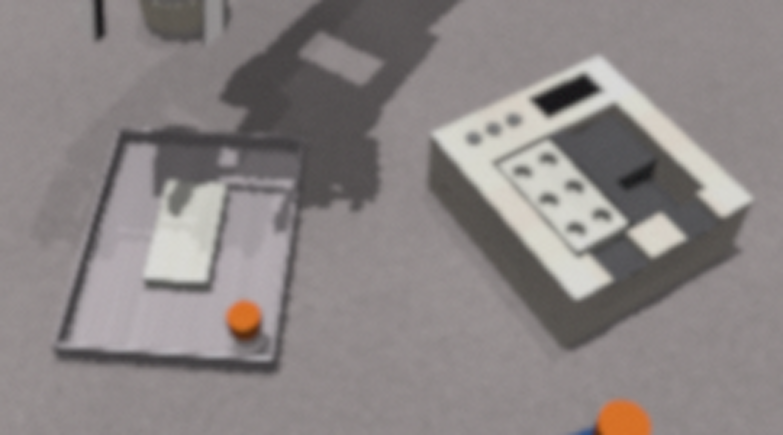

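The final scene view shows the blank flat near the middle of the tray at (187,231), with the vial upright. The pocket is empty, the drilled plate is seated in its own pocket, and the gripper is 0.18 m up and clear.

```bash
python3 - <<'E'
from h import *
from bench import r
d=dict(np.load("scene9.npz"))
c=ray(d,np.array([[165,180],[225,183],[210,283],[147,278]])/2.9+[120,130],.017);print(c.mean(0)-[.5427,-.189,0],np.linalg.norm(c-np.roll(c,1,0),axis=1))
r.close_job()
E
```

```text
[-0.00177872 -0.00666995  0.017     ] [0.08944785 0.0460124  0.09067057 0.04505896]
the job is handed in; nothing more can be done
```

The blank plate is out of the heater and lying flat near the centre of the steel tray. I handed the job in at about 13.8 s of the 42 s allowed; the hand-in gave no verdict.

I pressed the notch end to its stop (about 4 N), and the plate stayed tipped when I withdrew. I then gripped its raised end at 45 N, lifted it, levelled it over the tray and let go just above the floor.

Last checks:
- **Blank plate:** its centre is about 2 mm (x) and 7 mm (y) from the tray's centre, along world axes. Its outline measures about 90 x 46 mm when projected at the height it would have lying flat, so it looks flat on the floor.
- **Drilled plate:** it looks unmoved and flat in its pocket. A before-and-after pixel comparison there differed by about 8 grey levels on average. I put that down to lighting and shadow, but didn't confirm it.
- **Robot:** the gripper stood about 0.18 m up, touching nothing, and the vial is still upright.

One thing disagreed: the plate's estimated height in the hand was at least 3 mm too low, so I used the fingertip height to decide when to release. I saw no clear floor contact force before letting go, so the plate may have dropped a millimetre or so.

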